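# Load the ring fixture and hold it out over the edge

### The job

Set the two setting rings that lie between you and the grey riser into the round nests of their own size in the aluminium fixture plate, then slide the plate along its guide rails to the left, without lifting it off the grey riser, until the red line across it stands level with the left end of the riser, so that both nests hang clear for a look from below. The plate would tip there, so finish while holding it level on the riser by its black handle, do not let go, and leave the torch and the two markers where they are.

Things in the scene. Friction and masses are not known exactly. Their poses are not given: they have to be found in the camera images.
- riser: grey block fixed to the bench, 112 (x) x 240 (y) x 40 mm high; origin at the centre of its underside; the plate lies on its top and slides along its +y axis (to the left). Along both long edges of the top runs a steel guide rail 8 mm wide and 8 mm high, 96 mm apart inside; rails and block end flush at both ends
- riser_edge (a point): middle of the upper edge of the riser's left (+y) end: 120 mm along +y from the riser's origin, 40 mm up; axes as the riser's
- plate: loose aluminium fixture plate, 90 (x) x 260 (y) x 13 mm thick, about 0.5 kg; origin at the centre of its underside; lies between the rails (3 mm play on each side) with its axes nearly along the riser's; at the start it overhangs the left end by 5 to 45 mm. At its left (+y) end are two round nests 5 mm deep with a smaller view hole through the floor; near its right end stands the black handle
- plate_mark (a point): red line 3 mm wide across the plate, on its top and sides: 20 mm to -y of the plate's origin, this point at the height of its underside. Plate with rings balances to the +y side of the line, so it tips over there when not held
- plate_handle (a point): grasp point of the handle, 105 mm to -y of the plate's origin and 35 mm above its underside: upright black bar 50 mm long (plate x), 16 mm thick (plate y), rising from the plate's top (13 mm) to 48 mm above the underside (a foot flange 24 mm wide and 3 mm high round its bottom); grasp from above with the fingers closing along the plate's y
- large_nest (a point): centre of the floor of the large nest, 64 mm across, 90 mm to +y of the plate's origin and 8 mm above the underside (5 mm below the top)
- small_nest (a point): centre of the floor of the small nest, 55 mm across, 22 mm to +y of the plate's origin and 8 mm above the underside (5 mm below the top)
- ring_large: loose black setting ring with a white face, 58 mm outside diameter, 20 mm high, 0.17 kg, lying flat; origin at the centre of its underside; belongs in the large nest. Grasp across the outside. In the nests only the sides towards the rails have room for fingers (the rings stand 14 mm apart)
- ring_small: loose plain light grey setting ring, 49 mm outside diameter, 17 mm high, 0.08 kg, lying flat; origin at the centre of its underside; belongs in the small nest. Grasp across the outside
- lamp: black torch with a white band, 32 x 118 x 32 mm high, lying, bystander; origin at the centre of its underside
- red_pen: white marker pen with a red cap, 17 x 130 x 18 mm, lying, bystander; origin at the centre of its underside
- blue_pen: white marker pen with a blue cap, 17 x 130 x 18 mm, lying, bystander; origin at the centre of its underside
Not all that is in view belongs to the job. What is shaped like the ring_small but orange or yellow is not meant. What is shaped like the ring_large but green or orange is not meant.

How it is judged:
On the way:
1. both rings lie flat in the nests of their size, let go (distance between ring_large and large_nest below 0.0055 m and angle between each of ring_large, ring_small's own z axis and vertical below 0.06 rad and distance between ring_small and small_nest below 0.0055 m and contact force between the fingers and ring_large below 0.1 N and contact force between the fingers and ring_small below 0.1 N), for 0.2 s.
At the end, for the whole second after the job is handed in: The red line is within 5 mm of the riser's left end, the plate lies between the rails on the riser (resting on it with over 0.5 N), level within 0.04 rad and still, the fingers hold it with over 1 N, and each ring lies flat in the nest of its size (within 5.5 mm of its centre) (y of plate_mark in the frame of riser_edge between -0.005 and 0.005 m and x of plate_mark in the frame of riser_edge between -0.006 and 0.006 m and z of plate_mark in the frame of riser_edge between -0.003 and 0.004 m and angle between plate's own z axis and vertical below 0.04 rad and angle between the y axis of plate and the y axis of riser, either way round below 0.09 rad and contact force between the fingers and plate above 1 N and contact force between plate and riser above 0.5 N and distance between ring_large and large_nest below 0.0055 m and angle between each of ring_large, ring_small's own z axis and vertical below 0.08 rad and distance between ring_small and small_nest below 0.0055 m and linear speed of plate below 0.01 m/s); the arm keeps its last pose, push and grip.
It fails at once if the plate is lifted off the riser or tips (angle between plate's own z axis and vertical above 0.15 rad or z of plate_mark in the frame of riser_edge above 0.012 m).
It fails at once if a bystander is disturbed (distance of any of lamp, red_pen, blue_pen from where it was at the start of the episode above 0.03 m).
It also fails if it takes over 61 s, if anything falls off the work surface, if the arm or the gripper's body presses on something with over 40 N, if the wrist force passes 120 N, or if a joint passes its speed limit or range.

### The arm

A 7-joint arm with a two-finger parallel gripper is mounted at the origin on a cart in front of the work surface, level with it; the furniture and walls round the work are solid. World frame = base frame: x ahead of the robot, y to its left, z up, the work surface at z = 0. Lengths are in m, angles in rad, forces in N, time in s.
With the tool pointing down it reaches from about 0.4 to 0.85 m from the base axis. Payload 10.4 kg.
Tool frame: the origin (TCP) lies on the mounting face of the last link; the fingertips stand 182 mm ahead of it and the grasp point (between the pads) lies 164 mm ahead of it; z points along the fingers, y is the line along which they close (so a half turn about z gives the same grasp; the last joint's range is limited). The gripper opens to 87 mm and grips with 3 to 60 N. Pads are 19 mm wide; open, the fingers measure 117 mm over their backs; the gripper's body (75 mm by 190 mm) begins 51 mm behind the grasp point.
Start: joints at [-1.335, 0.332, -0.065, 1.46, 0.022, 1.35, -0.088], TCP at [0.16, 0.604, 0.405] pointing down, gripper open.
Joint ranges: [-2.6, 2.6], [-0.5, 2.12], [-1.47, 1.34], [0.16, 2.42], [-1.27, 4.41], [0.06, 2.06], [-2.6, 2.6]. Speed limits (rad/s): [2.22, 2.22, 2.79, 2.79, 3.14, 3.14, 3.14].

### API

Orientations are given as a 3x3 rotation matrix whose columns are the frame's x, y, z axes.
In Python, from workcell import read_state, read_camera, calibration, sign_off gives the robot as it stands.
- The arm moves only by the shell command python3 -m pendant 'ROWS'. ROWS is JSON, a list that holds one entry, the list of rows, each a list of 7 numbers: the shift along the tool's x, y, z in cm, then the turn, a rotation vector about the tool's x, y, z in rad, then the finger opening in cm, from 0 to 8.7. A call has 1 to 5 rows; each row shifts and turns the commanded pose from where the row before left it, along the tool's axes as they then stand; what a row does not reach is not made up. A row lasts 1/8 s, in which the tool goes at most 62.5 mm and 10.7 degrees, less where a joint would pass 70% of its speed; a pose out of reach is approached as far as the arm can. A call with a gripper value outside its range is refused whole. The fingers move at their own pace and stop on an object; the grip force is fixed at half the most. Time passes only in rows, so rows that do not move let the fingers close. It gives the time, the measured TCP pose, the force, the opening and the grip force at its end, in the units of the state.
- read_state(): the state, without advancing time (a new reading comes with each control period).
- read_camera(name): name is "side" or "top"; returns the picture (480x640x3 uint8, red, green, blue); there is no depth.
- calibration(name): a dict with "camera_matrix" (3x3 intrinsics, pixels), "rvec" (rotation vector, rad) and "tvec" (3), from world to camera coordinates, as OpenCV has them. Camera axes: x right, y down, z forward; pixel columns grow to the right and rows downward; lengths in m; the calibration is good to about 2 mm. A picture is of the moment at which its call begins. calibration takes no time and is no camera call.
- sign_off(): hands the job in; it is judged then, once.
The state is a dict: "t": time; "joint_positions": joint angles; "joint_vel": joint speeds; "tau": joint torques, N m; "tool_pos": TCP position; "orientation": TCP orientation; "contact_force": force on the tool from outside, world axes, zero at the start; "ft_torque": the same for the moment, N m; "finger_gap": opening from 0.0 (shut) to 1.0 (fully open); "grip_force": force on a finger pad.
Only numpy, scipy, OpenCV 4.12 (cv2) and the standard library are available. Lean on these libraries where they do the work, as an engineer would, in place of code of your own. Each camera call takes 0.05 s, during which the arm holds its last target. There are 200 camera calls.

## Working session

There is one attempt and no reset: what is moved stays moved. The work goes in short steps, Python scripts to look and compute and a shell command to move; the robot and the scene stay as the last step left them, time stands still between calls to the robot, and variables do not carry over. Pictures are saved under pics/ and viewed, at most 10 in all, crops included, and the job is handed in when it is done.

```bash
mkdir -p pics; python3 - <<'E'
from workcell import *
import cv2,numpy as np
s=read_state(); print({k:np.round(v,3).tolist() for k,v in s.items()})
for n in("side","top"):
    cv2.imwrite(f"pics/{n}0.png",read_camera(n)[:,:,::-1]); c=calibration(n); print({k:np.round(v,4).tolist() for k,v in c.items()})
E
```

```text
{'t': 0.0, 'joint_positions': [-1.335, 0.333, -0.065, 1.461, 0.022, 1.35, -0.088], 'joint_vel': [0.002, -0.001, 0.001, 0.0, -0.002, 0.001, 0.001], 'tau': [-0.0, -62.325, 0.025, -38.99, -0.061, 0.04, 0.0], 'tool_pos': [0.16, 0.604, 0.404], 'orientation': [[-0.967, 0.256, -0.0], [0.256, 0.967, -0.001], [-0.0, -0.001, -1.0]], 'contact_force': [-0.535, 0.247, 0.369], 'ft_torque': [0.017, 0.008, 0.007], 'grip_force': 0.0, 'finger_gap': 1.003}
{'camera_matrix': [[523.7188, 0.0, 321.9478], [0.0, 523.7188, 238.0866], [0.0, 0.0, 1.0]], 'rvec': [1.9167, -1.089, 0.6239], 'tvec': [-0.2556, 0.3307, 1.0413]}
{'camera_matrix': [[542.4589, 0.0, 318.6301], [0.0, 542.4589, 239.2283], [0.0, 0.0, 1.0]], 'rvec': [2.1478, -2.1998, 0.1209], 'tvec': [0.0497, 0.5913, 1.4184]}
```

View pics/top0.png

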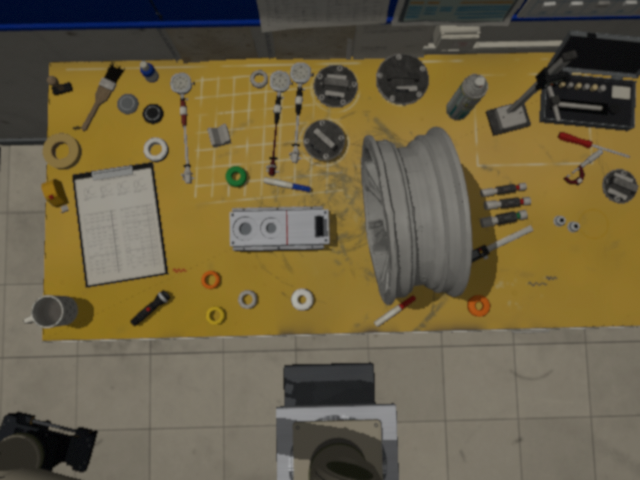

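View pics/side0.png

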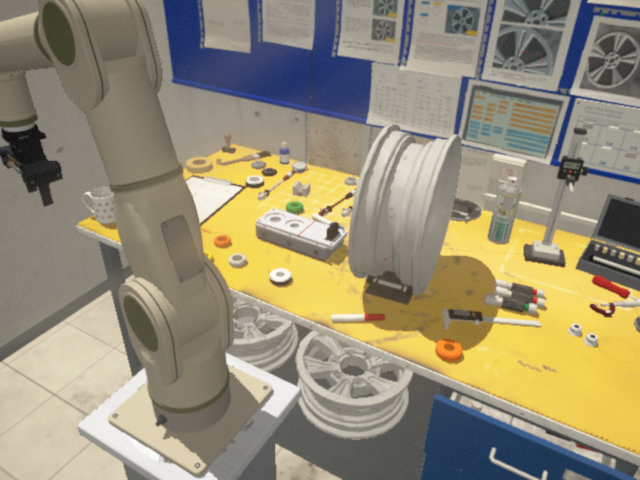

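The top view shows these candidates:
- **Large ring:** white ring at (302,299). It could be confused with the white ring behind at (155,150), green (236,176) or orange (479,306).
- **Small ring:** light grey ring at (247,298). It could be confused with orange (211,280), yellow (215,315) or the ring at (260,78).

The white and grey rings between the robot and the riser match the description. The plate is at about (280,229), with the handle at its right end (321,226). A wheel stands close to the right of it. The side view shows the same rings at (281,276) and (237,260).

```bash
python3 - <<'E'
import cv2,numpy as np
t=cv2.imread("pics/top0.png");s=cv2.imread("pics/side0.png")
# 5x top crop x 200..360,y195..315 ; 
cv2.imwrite("pics/topc.png",cv2.resize(t[195:315,200:360],None,fx=5,fy=5,interpolation=cv2.INTER_CUBIC))
cv2.imwrite("pics/sidec.png",cv2.resize(s[190:310,200:360],None,fx=5,fy=5,interpolation=cv2.INTER_CUBIC))
E
```

```text
(no output)
```

View pics/topc.png

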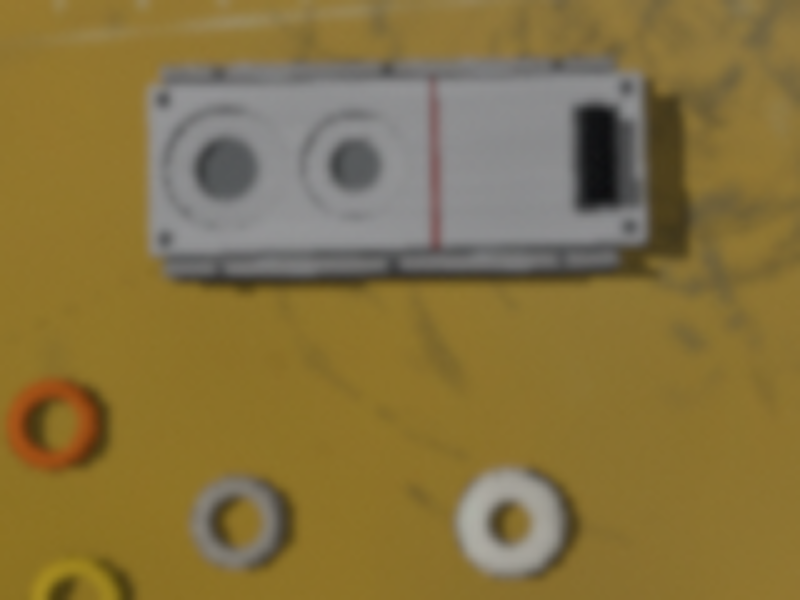

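View pics/sidec.png

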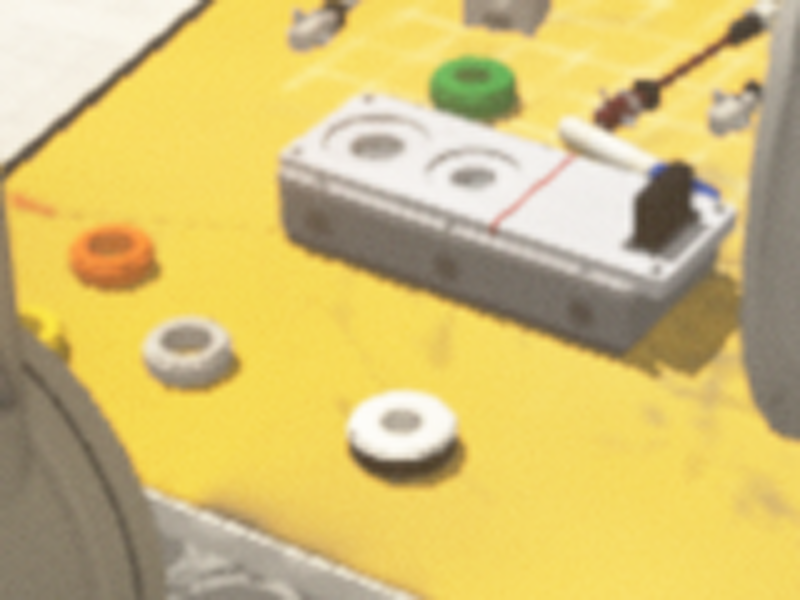

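The crops confirm the choice: a white-faced ring with black sides at crop (513,521) and a plain grey ring at (238,521). The nests are at (226,167) and (354,165), the red line runs through (436,163), and the handle is at about (597,157).

```bash
cat > h.py <<'E'
import cv2,numpy as np
from workcell import *
def P(n):
    c=calibration(n); return np.array(c["camera_matrix"]),cv2.Rodrigues(np.array(c["rvec"]))[0],np.array(c["tvec"]).ravel()
def ray(n,p):
    K,R,t=P(n); d=R.T@np.linalg.solve(K,[p[0],p[1],1]); return -R.T@t,d
def atz(n,p,z):
    o,d=ray(n,p); return o+d*(z-o[2])/d[2]
def tri(pt,ps):
    K,R,t=P("top");K2,R2,t2=P("side")
    X=cv2.triangulatePoints(K@np.c_[R,t],K2@np.c_[R2,t2],np.array(pt,float).reshape(2,1),np.array(ps,float).reshape(2,1)); return (X[:3]/X[3]).ravel()
def proj(n,X):
    c=calibration(n); return cv2.projectPoints(np.array(X,float).reshape(-1,3),np.array(c["rvec"]),np.array(c["tvec"]),np.array(c["camera_matrix"]),None)[0][:,0]
T=lambda u,v:(200+(u+.5)/5-.5,195+(v+.5)/5-.5)
S=lambda u,v:(200+(u+.5)/5-.5,190+(v+.5)/5-.5)
E
python3 - <<'E'
from h import *
np.set_printoptions(precision=4,suppress=True)
for n,a,b in [("FL",(152,255),(282,157)),("BL",(152,86),(370,95)),("BR",(643,76),(737,208)),("FR",(650,243),(657,277)),("redB",(434,78),(574,157)),("redF",(438,247),(494,227)),("ringL",(513,521),(402,427)),("ringS",(239,521),(188,345))]:
    print(n,tri(T(*a),S(*b)), atz("top",T(*a),{"ringL":.02,"ringS":.017}.get(n,.053)), atz("side",S(*b),{"ringL":.02,"ringS":.017}.get(n,.053)))
for n,a,z in [("nestL",(225,167),.053),("nestLhole",(228,167),.048),("nestS",(353,165),.053),("nestShole",(355,164),.048),("handletop",(595,157),.088)]: print(n,atz("top",T(*a),z))
print("riser ends", [atz("top",T(*p),.048) for p in [(165,272),(620,262),(162,72),(615,62)]])
for z in(.05,.1,.2,.3): print("wheel",z,atz("top",(362,145),z),atz("top",(374,285),z))
print("wheel side",[atz("side",p,.1) for p in[(350,270),(352,240)]])
print("lamp,redpen",atz("top",(152,308),.03),atz("top",(395,312),.02),atz("top",(288,185),.02))
E
```

```text
FL [0.5794 0.2686 0.0488] [0.5787 0.2683 0.053 ] [0.574  0.2638 0.053 ]
BL [0.6693 0.2678 0.0485] [0.6682 0.2676 0.053 ] [0.6631 0.2625 0.053 ]
BR [0.6674 0.009  0.0524] [0.6675 0.0086 0.053 ] [0.6661 0.009  0.053 ]
FR [0.5775 0.0093 0.0549] [0.5788 0.0072 0.053 ] [0.5785 0.0126 0.053 ]
redB [0.6691 0.1194 0.0508] [0.669 0.119 0.053] [0.6657 0.118  0.053 ]
redF [0.5795 0.119  0.0496] [0.5794 0.1185 0.053 ] [0.5747 0.1164 0.053 ]
ringL [0.4346 0.0841 0.0131] [0.4353 0.0829 0.02  ] [0.4263 0.0799 0.02  ]
ringS [0.4384 0.2302 0.0103] [0.4388 0.2287 0.017 ] [0.4305 0.2245 0.017 ]
nestL [0.6242 0.2297 0.053 ]
nestLhole [0.6248 0.2287 0.048 ]
nestS [0.6237 0.1624 0.053 ]
nestShole [0.6249 0.1617 0.048 ]
handletop [0.6206 0.0354 0.088 ]
riser ends [array([0.57  , 0.2624, 0.048 ]), array([0.5696, 0.0231, 0.048 ]), array([0.6763, 0.2631, 0.048 ]), array([0.6762, 0.0231, 0.048 ])]
wheel 0.05 [ 0.8415 -0.0867  0.05  ] [ 0.4668 -0.1059  0.05  ]
wheel 0.1 [ 0.8276 -0.0818  0.1   ] [ 0.466  -0.1004  0.1   ]
wheel 0.2 [ 0.7997 -0.0721  0.2   ] [ 0.4646 -0.0893  0.2   ]
wheel 0.3 [ 0.7719 -0.0624  0.3   ] [ 0.4631 -0.0782  0.3   ]
wheel side [array([ 0.4432, -0.1144,  0.1   ]), array([ 0.5654, -0.0566,  0.1   ])]
lamp,redpen [0.421  0.4778 0.03  ] [ 0.3945 -0.1626  0.02  ] [0.7432 0.1149 0.02  ]
```

```bash
cat >> h.py <<'E'
def plan(tgt,yaw,n):
    "rows (cm, rad about tool z) to reach TCP tgt with tool y at world yaw (deg), tool down; levels too"
    from scipy.spatial.transform import Rotation as Ro
    s=read_state(); p=np.array(s["tool_pos"]);R=np.array(s["orientation"])
    a=np.radians(yaw); y=np.array([np.cos(a),np.sin(a),0]);z=np.array([0,0,-1.]); G=np.c_[np.cross(y,z),y,z]
    w=Ro.from_matrix(R.T@G).as_rotvec(); st=(np.array(tgt)-p)/n
    for i in range(n):
        Ri=R@Ro.from_rotvec(w*i/n).as_matrix(); print(np.round(Ri.T@st*100,2).tolist()+np.round(w/n,3).tolist())
E
python3 -c "
from h import *
plan((.435,.0833,.30),0,10)"
```

```text
[-3.99, -4.33, 1.05, -0.0, 0.0, 0.131]
[-4.52, -3.77, 1.05, -0.0, 0.0, 0.131]
[-4.98, -3.15, 1.04, -0.0, 0.0, 0.131]
[-5.35, -2.47, 1.04, -0.0, 0.0, 0.131]
[-5.62, -1.75, 1.04, -0.0, 0.0, 0.131]
[-5.8, -1.0, 1.04, -0.0, 0.0, 0.131]
[-5.89, -0.23, 1.04, -0.0, 0.0, 0.131]
[-5.86, 0.54, 1.04, -0.0, 0.0, 0.131]
[-5.74, 1.31, 1.04, -0.0, 0.0, 0.131]
[-5.52, 2.05, 1.04, -0.0, 0.0, 0.131]
```

```bash
python3 -m pendant '[[[-4,-4.3,1,0,0,0.131,8.7],[-4.5,-3.8,1,0,0,0.131,8.7],[-5,-3.2,1,0,0,0.131,8.7],[-5.3,-2.5,1,0,0,0.131,8.7],[-5.6,-1.7,1,0,0,0.131,8.7]]]'
python3 -m pendant '[[[-5.8,-1,1,0,0,0.131,8.7],[-5.9,-0.2,1,0,0,0.131,8.7],[-5.9,0.5,1,0,0,0.131,8.7],[-5.7,1.3,1,0,0,0.131,8.7],[-5.5,2,1,0,0,0.131,8.7]]]'
python3 -m pendant '[[[0,0,0,0,0,0,8.7],[0,0,0,0,0,0,8.7]]]'
python3 -c "
from h import *
plan((.435,.0833,.19),0,3)"
```

```text
t: 0.72
tool_pos: [0.2975, 0.342, 0.3543]
orientation: [[-0.607, 0.794, -0.0], [0.794, 0.607, 0.0], [0.0, -0.0, -1.0]]
contact_force: [0.7, 0.8, 0.7]
finger_gap: 0.999
grip_force: 0.0
t: 1.35
tool_pos: [0.4346, 0.082, 0.3045]
orientation: [[0.002, 1.0, 0.0], [1.0, -0.002, 0.001], [0.001, 0.0, -1.0]]
contact_force: [1.7, 0.9, -0.7]
finger_gap: 0.997
grip_force: 0.0
t: 1.6
tool_pos: [0.434, 0.0841, 0.3046]
orientation: [[-0.002, 1.0, -0.001], [1.0, 0.002, 0.0], [0.0, -0.001, -1.0]]
contact_force: [0.3, 0.1, 0.2]
finger_gap: 1.0
grip_force: 0.0
[-0.03, 0.04, 3.82, -0.0, -0.0, 0.001]
[-0.03, 0.04, 3.82, -0.0, -0.0, 0.001]
[-0.03, 0.04, 3.82, -0.0, -0.0, 0.001]
```

```bash
python3 -m pendant '[[[0,0.1,3.5,0,0,0,8.7],[-0.1,0,3.5,0,0,0,8.7],[0,0,2.8,0,0,0,8.7],[0,0,1.65,0,0,0,8.7],[0,0,0,0,0,0,8.7]]]'
python3 -m pendant '[[[0,0,0,0,0,0,4],[0,0,0,0,0,0,4],[0,0,0,0,0,0,4],[0,0,0,0,0,0,4],[0,0,0,0,0,0,4]]]'
```

```text
t: 2.22
tool_pos: [0.4343, 0.0839, 0.1894]
orientation: [[-0.005, 1.0, -0.002], [1.0, 0.005, -0.001], [-0.001, -0.002, -1.0]]
contact_force: [-0.2, 0.8, 1.2]
finger_gap: 1.004
grip_force: 0.0
t: 2.85
tool_pos: [0.4352, 0.0829, 0.1904]
orientation: [[-0.002, 1.0, 0.0], [1.0, 0.002, 0.0], [0.0, 0.0, -1.0]]
contact_force: [-1.2, 0.7, 3.0]
finger_gap: 0.61
grip_force: 30.1
```

```bash
python3 -m pendant '[[[0,0,-3,0,0,0,4],[0,0,-4,0,0,0,4],[0,0,-3,0,0,0,4],[0,0,0,0,0,0,4]]]'
python3 - <<'E'
from h import *
im=[]
for n in("top","side"):
    a=read_camera(n)[:,:,::-1]; p=proj(n,[.435,.083,.13])[0].astype(int); c=a[p[1]-60:p[1]+60,p[0]-60:p[0]+60]; im.append(cv2.resize(c,(400,400),interpolation=cv2.INTER_CUBIC)); print(p)
cv2.imwrite("pics/grip1.png",np.hstack(im))
E
```

```text
t: 3.35
tool_pos: [0.4358, 0.083, 0.2919]
orientation: [[-0.002, 1.0, 0.003], [1.0, 0.002, 0.002], [0.002, 0.003, -1.0]]
contact_force: [-0.0, -0.1, -2.1]
finger_gap: 0.611
grip_force: 29.8
[301 299]
[279 237]
```

View pics/grip1.png

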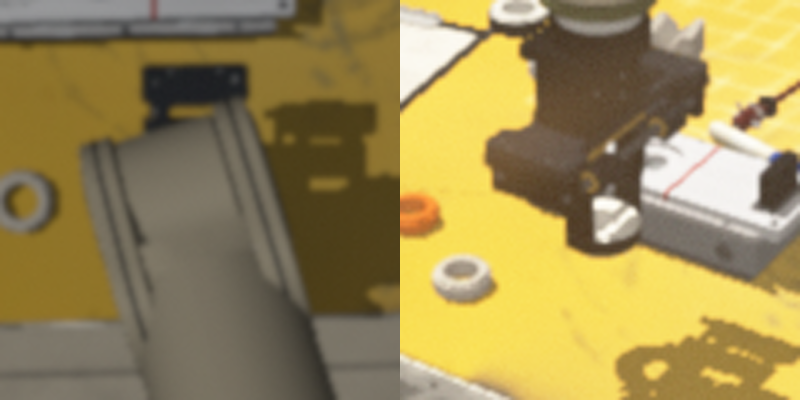

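```bash
python3 -m pendant '[[[1,0,-1,0,0,0,4],[3.5,4,0,0,0,0,4],[3.5,5,0,0,0,0,4],[3.5,5,0,0,0,0,4],[3,4.8,0,0,0,0,4]]]'
python3 -m pendant '[[[0,0,0,0,0,0,4],[0,0,2,0,0,0,4],[0,0,2,0,0,0,4],[0,0,0,0,0,0,4]]]'
python3 -c "
from h import *
plan((.624,.2283,.2395),0,1)"
```

```text
t: 4.08
tool_pos: [0.6239, 0.2311, 0.299]
orientation: [[-0.004, 1.0, -0.002], [1.0, 0.004, 0.0], [0.0, -0.002, -1.0]]
contact_force: [1.2, -1.1, -1.0]
finger_gap: 0.613
grip_force: 29.8
t: 4.58
tool_pos: [0.6215, 0.2276, 0.2579]
orientation: [[-0.002, 1.0, -0.004], [1.0, 0.001, -0.001], [-0.001, -0.004, -1.0]]
contact_force: [-0.1, 0.2, -1.4]
finger_gap: 0.61
grip_force: 29.8
[0.07, 0.26, 1.84, -0.004, 0.001, 0.001]
```

```bash
python3 -m pendant '[[[0,0.2,1,0,0,0,4],[0,0,0,0,0,0,4]]]'
python3 - <<'E'
from h import *
im=[]
for n in("top","side"):
    a=read_camera(n)[:,:,::-1]; p=proj(n,[.624,.20,.06])[0].astype(int); c=a[p[1]-40:p[1]+40,p[0]-40:p[0]+40]; im.append(cv2.resize(c,(400,400),interpolation=cv2.INTER_CUBIC)); print(p)
cv2.imwrite("pics/place1.png",np.hstack(im))
s=read_state(); print(s["tool_pos"])
# expected centre of ring underside + nest rim from the plate model, side crop coords
f=lambda X,p:(proj("side",X)-p+40)*5+[400,0]
print(f([[.624,.2285,.053],[.624,.2285,.079]],p))
E
```

```text
t: 4.82
tool_pos: [0.6247, 0.2281, 0.2499]
orientation: [[-0.002, 1.0, -0.0], [1.0, 0.002, -0.0], [-0.0, -0.0, -1.0]]
contact_force: [0.1, 0.3, -1.9]
finger_gap: 0.616
grip_force: 29.8
[255 227]
[283 217]
[0.62498859 0.22819492 0.25061169]
[[562.61703572 199.92449587]
 [561.44436238 161.97812843]]
```

View pics/place1.png

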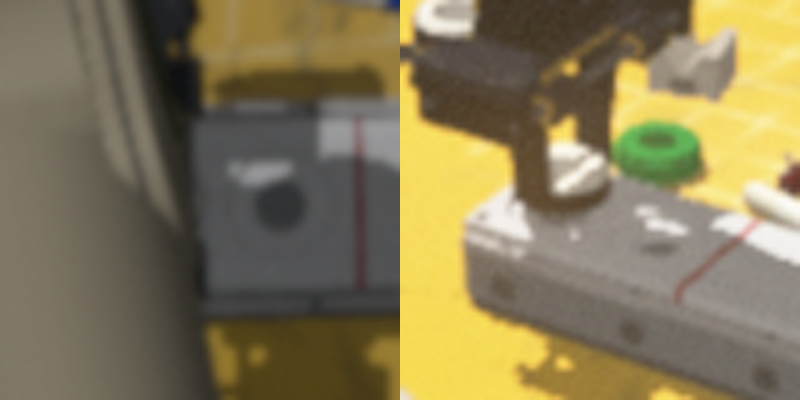

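The ring is held level, directly over the large nest (side crop about (565,180)). Lowering now.

```bash
python3 -m pendant '[[[0,-0.05,0.6,0,0,0,4],[0,0,0.35,0,0,0,4],[0,0,0.15,0,0,0,4],[0,0,0,0,0,0,4]]]'
```

```text
t: 5.42
tool_pos: [0.6243, 0.2283, 0.2391]
orientation: [[-0.002, 1.0, -0.0], [1.0, 0.002, -0.0], [-0.0, -0.0, -1.0]]
contact_force: [0.2, 0.5, -1.0]
finger_gap: 0.61
grip_force: 29.8
```

```bash
python3 -m pendant '[[[0,0,0.05,0,0,0,4],[0,0,0,0,0,0,6.2],[0,0,0,0,0,0,7.5],[0,0,0,0,0,0,8.7],[0,0,0,0,0,0,8.7]]]'
python3 -m pendant '[[[0,0,-3,0,0,0,8.7],[0,0,-4,0,0,0,8.7],[0,0,0,0,0,0,8.7]]]'
python3 -c "
from h import *
plan((.437,.2288,.30),0,4)"
```

```text
t: 6.05
tool_pos: [0.6244, 0.2282, 0.2389]
orientation: [[-0.002, 1.0, 0.0], [1.0, 0.002, 0.0], [0.0, 0.0, -1.0]]
contact_force: [0.1, 0.7, -0.2]
finger_gap: 0.956
grip_force: 0.0
t: 6.42
tool_pos: [0.6254, 0.2282, 0.3124]
orientation: [[-0.002, 1.0, 0.005], [1.0, 0.002, 0.003], [0.003, 0.005, -1.0]]
contact_force: [0.4, -0.4, -0.6]
finger_gap: 0.999
grip_force: 0.0
[0.02, -4.71, 0.29, 0.001, -0.001, 0.0]
[0.02, -4.71, 0.29, 0.001, -0.001, 0.0]
[0.02, -4.71, 0.3, 0.001, -0.001, 0.0]
[0.02, -4.71, 0.3, 0.001, -0.001, 0.0]
```

```bash
python3 -m pendant '[[[0,-4.7,0.3,0,0,0,8.7],[0,-4.7,0.3,0,0,0,8.7],[0,-4.7,0.3,0,0,0,8.7],[0,-4.6,0.3,0,0,0,8.7],[0,0,0,0,0,0,8.7]]]'
python3 - <<'E'
from h import *
im=[]
for n in("top","side"):
    a=read_camera(n)[:,:,::-1]; p=proj(n,[.624,.20,.06])[0].astype(int); c=a[p[1]-40:p[1]+40,p[0]-40:p[0]+40]; im.append(cv2.resize(c,(400,400),interpolation=cv2.INTER_CUBIC)); print(p)
cv2.imwrite("pics/placed1.png",np.hstack(im))
plan((.438,.2288,.19),0,3)
E
```

```text
t: 7.05
tool_pos: [0.4345, 0.2281, 0.2959]
orientation: [[-0.005, 1.0, -0.003], [1.0, 0.005, 0.0], [0.0, -0.003, -1.0]]
contact_force: [1.0, -0.1, 0.0]
finger_gap: 0.998
grip_force: 0.0
[255 227]
[283 217]
[0.03, 0.02, 3.56, 0.0, -0.0, 0.001]
[0.03, 0.02, 3.56, 0.0, -0.0, 0.001]
[0.03, 0.02, 3.56, 0.0, -0.0, 0.001]
```

View pics/placed1.png

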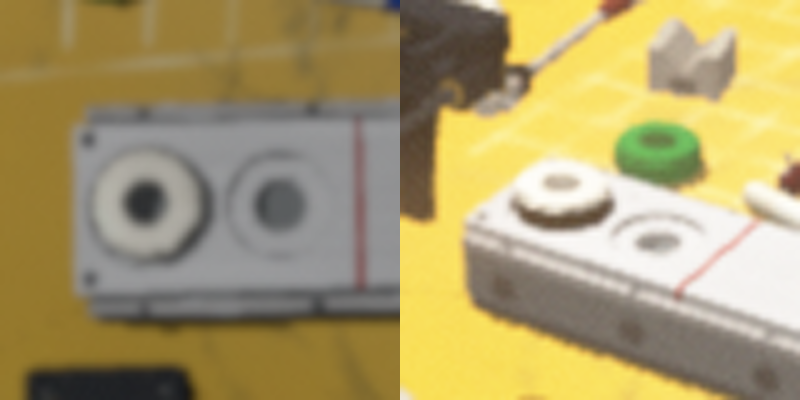

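The large ring lies flat in its nest (top crop (147,203)). The small nest is free at (281,205), and the plate has not moved. Next is the small ring.

```bash
python3 -m pendant '[[[0,0.1,3.2,0,0,0,8.7],[0.1,0,3.3,0,0,0,8.7],[0,0,2.5,0,0,0,8.7],[0,0,1.65,0,0,0,8.7],[0,0,0,0,0,0,8.7]]]'
python3 -m pendant '[[[0,0,0,0,0,0,3],[0,0,0,0,0,0,3],[0,0,0,0,0,0,3],[0,0,0,0,0,0,3],[0,0,0,0,0,0,3]]]'
```

```text
t: 7.78
tool_pos: [0.4387, 0.2285, 0.1894]
orientation: [[-0.001, 1.0, -0.001], [1.0, 0.001, -0.002], [-0.002, -0.001, -1.0]]
contact_force: [0.9, 0.5, -0.3]
finger_gap: 0.995
grip_force: 0.0
t: 8.4
tool_pos: [0.4384, 0.2289, 0.1904]
orientation: [[-0.002, 1.0, 0.0], [1.0, 0.002, 0.0], [0.0, 0.0, -1.0]]
contact_force: [0.9, -0.9, 2.0]
finger_gap: 0.525
grip_force: 30.1
```

```bash
python3 -m pendant '[[[0,0,-3.5,0,0,0,3],[0,0,-4,0,0,0,3],[0,0,-3.5,0,0,0,3],[-1.8,4.6,0,0,0,0,3],[-1.7,4.7,0,0,0,0,3]]]'
python3 -m pendant '[[[-1.7,4.7,0,0,0,0,3],[-1.6,4.6,0,0,0,0,3],[0,0,2.5,0,0,0,3],[0,0,2.4,0,0,0,3],[0,0,0,0,0,0,3]]]'
python3 -c "
from h import *
plan((.624,.1607,.239),0,1)"
```

```text
t: 9.02
tool_pos: [0.5324, 0.1941, 0.3011]
orientation: [[-0.004, 1.0, 0.001], [1.0, 0.004, 0.002], [0.002, 0.001, -1.0]]
contact_force: [0.4, 1.0, -0.6]
finger_gap: 0.524
grip_force: 30.0
t: 9.65
tool_pos: [0.6237, 0.1612, 0.2492]
orientation: [[-0.002, 1.0, -0.004], [1.0, 0.002, -0.002], [-0.001, -0.004, -1.0]]
contact_force: [-0.0, -0.4, -0.6]
finger_gap: 0.524
grip_force: 30.0
[-0.05, 0.03, 1.02, -0.004, 0.001, 0.002]
```

```bash
python3 -m pendant '[[[0,0,0.6,0,0,0,3],[0,0,0.35,0,0,0,3],[0,0,0.15,0,0,0,3],[0,0,0,0,0,0,3]]]'
```

```text
t: 10.15
tool_pos: [0.6245, 0.1613, 0.2405]
orientation: [[-0.002, 1.0, 0.0], [1.0, 0.002, 0.0], [0.0, 0.0, -1.0]]
contact_force: [-0.1, 0.7, -0.8]
finger_gap: 0.521
grip_force: 30.0
```

```bash
python3 -m pendant '[[[-0.05,-0.05,0.15,0,0,0,3],[0,0,0,0,0,0,3]]]'
```

```text
t: 10.4
tool_pos: [0.624, 0.1607, 0.2387]
orientation: [[-0.002, 1.0, -0.0], [1.0, 0.002, 0.0], [0.0, -0.0, -1.0]]
contact_force: [0.4, -0.5, -0.3]
finger_gap: 0.521
grip_force: 30.0
```

```bash
python3 -m pendant '[[[0,0,0,0,0,0,5.4],[0,0,0,0,0,0,6.7],[0,0,0,0,0,0,8],[0,0,0,0,0,0,8],[0,0,0,0,0,0,8]]]'
python3 -m pendant '[[[0,0,-3,0,0,0,8],[0,0,-4,0,0,0,8.7],[0,0,-4,0,0,0,8.7],[0,0,0,0,0,0,8.7]]]'
python3 -c "
from h import *
print(np.round(read_state()['joint_positions'],2))
plan((.623,.056,.36),90,10)"
```

```text
t: 11.02
tool_pos: [0.624, 0.1608, 0.2387]
orientation: [[-0.002, 1.0, 0.0], [1.0, 0.002, 0.0], [0.0, 0.0, -1.0]]
contact_force: [-0.6, -0.5, 0.1]
finger_gap: 0.906
grip_force: 0.0
t: 11.52
tool_pos: [0.6249, 0.1606, 0.3524]
orientation: [[-0.002, 1.0, 0.005], [1.0, 0.002, 0.002], [0.002, 0.006, -1.0]]
contact_force: [0.9, 1.2, -0.5]
finger_gap: 0.997
grip_force: 0.0
[-0.73  0.44  0.54  1.5  -0.23  1.26 -0.15]
[-1.05, -0.02, -0.08, 0.001, 0.0, -0.157]
[-1.03, -0.18, -0.08, 0.001, 0.0, -0.157]
[-0.99, -0.34, -0.08, 0.001, 0.0, -0.157]
[-0.92, -0.49, -0.08, 0.001, 0.0, -0.157]
[-0.83, -0.63, -0.08, 0.001, 0.0, -0.157]
[-0.73, -0.75, -0.08, 0.001, 0.0, -0.157]
[-0.6, -0.86, -0.08, 0.001, 0.0, -0.157]
[-0.46, -0.94, -0.08, 0.001, 0.0, -0.157]
[-0.31, -1.0, -0.08, 0.001, 0.0, -0.157]
[-0.14, -1.04, -0.08, 0.001, 0.0, -0.157]
```

```bash
python3 -m pendant '[[[-1,0,-0.1,0,0,-0.157,8.7],[-1,-0.2,-0.1,0,0,-0.157,8.7],[-1,-0.3,-0.1,0,0,-0.157,8.7],[-0.9,-0.5,-0.1,0,0,-0.157,8.7],[-0.8,-0.6,-0.1,0,0,-0.157,8.7]]]' >/dev/null
python3 -m pendant '[[[-0.7,-0.8,-0.1,0,0,-0.157,8.7],[-0.6,-0.9,-0.1,0,0,-0.157,8.7],[-0.5,-0.9,-0.1,0,0,-0.157,8.7],[-0.3,-1,-0.1,0,0,-0.157,8.7],[-0.1,-1,-0.1,0,0,-0.157,8.7]]]'
python3 -m pendant '[[[0,0,0,0,0,0,8.7]]]'
python3 - <<'E'
from h import *
im=[]
for n in("top","side"):
    a=read_camera(n)[:,:,::-1]; p=proj(n,[.624,.12,.06])[0].astype(int); c=a[p[1]-70:p[1]+70,p[0]-70:p[0]+70]; im.append(cv2.resize(c,(400,400),interpolation=cv2.INTER_CUBIC)); print(p)
cv2.imwrite("pics/placed2.png",np.hstack(im))
plan((.623,.056,.242),90,1)
E
```

```text
t: 12.78
tool_pos: [0.6217, 0.0573, 0.3578]
orientation: [[-1.0, -0.006, -0.001], [-0.006, 1.0, -0.0], [0.001, -0.0, -1.0]]
contact_force: [0.1, -0.8, -0.3]
finger_gap: 0.999
grip_force: 0.0
t: 12.9
tool_pos: [0.6218, 0.0567, 0.3581]
orientation: [[-1.0, 0.001, -0.001], [0.001, 1.0, -0.0], [0.001, -0.0, -1.0]]
contact_force: [-0.2, 0.0, 0.5]
finger_gap: 0.998
grip_force: 0.0
[286 226]
[306 224]
[-0.13, -0.21, 11.62, 0.0, -0.001, -0.002]
```

View pics/placed2.png

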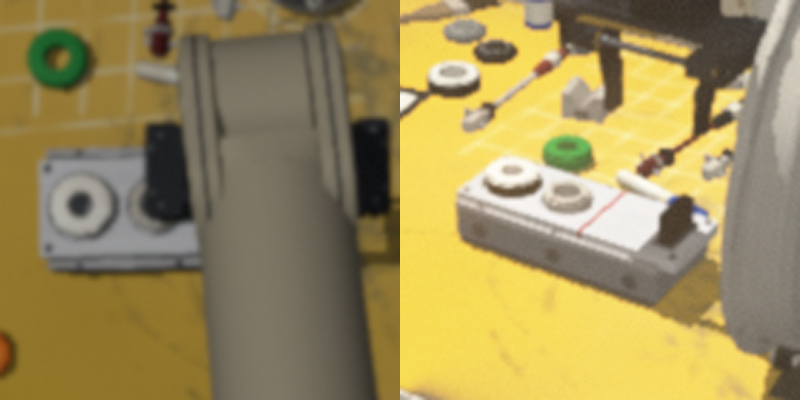

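Both rings lie flat in their nests (side crop (513,177) and (567,193)). Now lowering over the handle, offset to the left so the gripper body stays clear of the wheel.

```bash
python3 -m pendant '[[[-0.1,-0.1,3.5,0,0,0,8.7],[0,0,3.5,0,0,0,8.7],[0,0,2.5,0,0,0,8.7],[0,0,1.5,0,0,0,8.7],[0,0,0.6,0,0,0,8.7]]]'
python3 -m pendant '[[[0,0.3,0,0,0,0,8.7],[0,0.5,0,0,0,0,8.7],[0,0.5,0,0,0,0,8.7],[0,0.5,0,0,0,0,8.7],[0,0.5,0,0,0,0,8.7]]]'
```

```text
t: 13.62
tool_pos: [0.6228, 0.0571, 0.2421]
orientation: [[-1.0, -0.0, -0.001], [-0.0, 1.0, -0.0], [0.001, -0.0, -1.0]]
contact_force: [0.8, -0.0, 0.8]
finger_gap: 1.0
grip_force: 0.0
t: 14.25
tool_pos: [0.6232, 0.0781, 0.2435]
orientation: [[-1.0, 0.0, 0.001], [0.0, 1.0, -0.002], [-0.001, -0.002, -1.0]]
contact_force: [-0.1, -6.9, 3.1]
finger_gap: 0.998
grip_force: 3.3
```

```bash
python3 -m pendant '[[[0,0.4,0,0,0,0,8.7],[0,0.4,0,0,0,0,8.7],[0,0.4,0,0,0,0,8.7],[0,0.3,0,0,0,0,8.7],[0,0.2,0,0,0,0,8.7]]]'
python3 -m pendant '[[[0,-0.7,0,0,0,0,8.7],[0,-1,0,0,0,0,8.7],[0,-1,0,0,0,0,8.7],[0,-0.8,0,0,0,0,8.7],[0,0,0,0,0,0,8.7]]]'
```

```text
t: 14.88
tool_pos: [0.6233, 0.0952, 0.2435]
orientation: [[-1.0, 0.0, 0.001], [0.0, 1.0, -0.002], [-0.001, -0.002, -1.0]]
contact_force: [-0.9, -6.0, 2.2]
finger_gap: 0.999
grip_force: 3.3
t: 15.5
tool_pos: [0.6229, 0.0606, 0.2427]
orientation: [[-1.0, 0.0, -0.0], [0.0, 1.0, -0.0], [0.0, -0.0, -1.0]]
contact_force: [-0.3, 0.2, -0.6]
finger_gap: 1.005
grip_force: 0.0
```

```bash
python3 -m pendant '[[[0,0,0,0,0,0,3],[0,0,0,0,0,0,1],[0,0,0,0,0,0,0.5],[0,0,0,0,0,0,0.5],[0,0,0,0,0,0,0.5]]]'
python3 -m pendant '[[[0,0,0,0,0,0,0.5],[0,0,0,0,0,0,0.5]]]'
python3 - <<'E'
from h import *
a=read_camera("side")[:,:,::-1]; p=proj("side",[.624,.16,.06])[0].astype(int); c=a[p[1]-60:p[1]+60,p[0]-75:p[0]+75]; print(p)
cv2.imwrite("pics/hold.png",cv2.resize(c,(750,600),interpolation=cv2.INTER_CUBIC))
E
```

```text
t: 16.12
tool_pos: [0.6229, 0.0617, 0.2427]
orientation: [[-1.0, -0.001, -0.0], [-0.001, 1.0, 0.0], [0.0, 0.0, -1.0]]
contact_force: [0.3, -0.1, 0.3]
finger_gap: 0.517
grip_force: 0.0
t: 16.38
tool_pos: [0.6229, 0.0616, 0.2427]
orientation: [[-1.0, -0.001, -0.0], [-0.001, 1.0, 0.0], [0.0, 0.0, -1.0]]
contact_force: [0.1, 0.7, -0.2]
finger_gap: 0.291
grip_force: 0.0
[294 221]
```

View pics/hold.png

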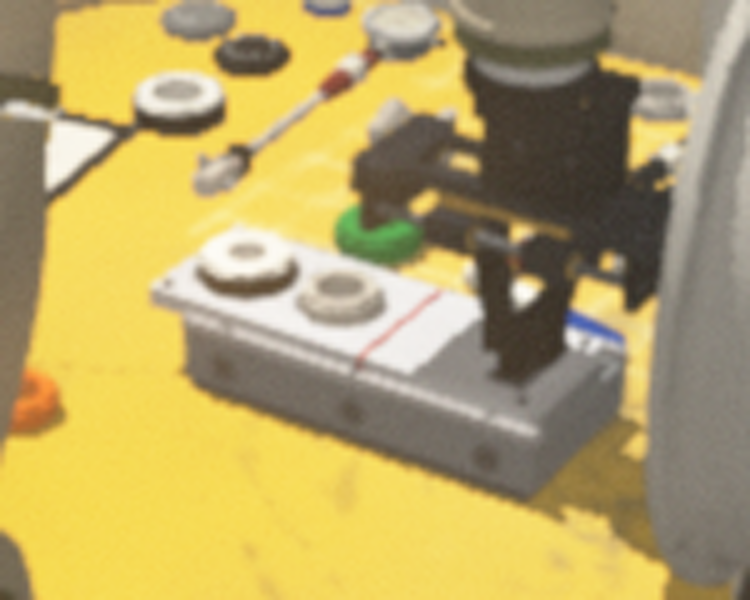

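The plate has slid left and is still flat with both rings seated. The fingers are still closing on the handle (crop (530,320)).

```bash
python3 -m pendant '[[[0,0,0,0,0,0,0.5],[0,0,0,0,0,0,0.5],[0,0,0,0,0,0,0.5],[0,0,0,0,0,0,0.5]]]'
```

```text
t: 16.92
tool_pos: [0.6229, 0.061, 0.2427]
orientation: [[-1.0, -0.001, -0.0], [-0.001, 1.0, -0.001], [0.0, -0.001, -1.0]]
contact_force: [0.9, -5.0, -0.3]
finger_gap: 0.182
grip_force: 30.0
```

```bash
python3 -m pendant '[[[0,0.3,0,0,0,0,0.5],[0,0.6,0,0,0,0,0.5],[0,0.8,0,0,0,0,0.5],[0,0.8,0,0,0,0,0.5],[0,0.8,0,0,0,0,0.5]]]'
python3 -m pendant '[[[0,0.8,0,0,0,0,0.5],[0,0.8,0,0,0,0,0.5],[0,0.8,0,0,0,0,0.5],[0,0.8,0,0,0,0,0.5],[0,0.8,0,0,0,0,0.5]]]'
```

```text
t: 17.55
tool_pos: [0.6228, 0.0952, 0.2427]
orientation: [[-1.0, -0.001, -0.0], [-0.001, 1.0, 0.0], [0.0, 0.0, -1.0]]
contact_force: [-0.3, -5.6, 0.2]
finger_gap: 0.177
grip_force: 30.0
t: 18.18
tool_pos: [0.6228, 0.1351, 0.2428]
orientation: [[-1.0, -0.001, -0.0], [-0.001, 1.0, -0.0], [0.0, -0.0, -1.0]]
contact_force: [0.4, -5.5, 0.5]
finger_gap: 0.18
grip_force: 30.0
```

```bash
python3 -m pendant '[[[0,0.8,0.02,0,0,0,0.5],[0,0.8,0,0,0,0,0.5],[0,0.8,0.02,0,0,0,0.5],[0,0.7,0,0,0,0,0.5],[0,0.6,0.02,0,0,0,0.5]]]'
python3 -m pendant '[[[0,0.2,0,0,0,0,0.5],[0,0,0,0,0,0,0.5]]]'
python3 - <<'E'
from h import *
im=[]
for n in("top","side"):
    a=read_camera(n)[:,:,::-1]; p=proj(n,[.624,.28,.05])[0].astype(int); c=a[p[1]-60:p[1]+60,p[0]-40:p[0]+40]; im.append(cv2.resize(c,(400,600),interpolation=cv2.INTER_CUBIC)); print(p)
    cv2.imwrite(f"pics/end_{n}.png",a)
    q=proj(n,[[.57,.263,.04],[.57,.263,.0],[.57,.263,.048],[.579,.263,.053],[.669,.263,.053],[.624,.342,.053]]); print(np.round((q-p+[40,60])*5+[400*(n=="side"),0]))
    h=cv2.cvtColor(a,cv2.COLOR_BGR2HSV); m=cv2.inRange(h,(0,90,60),(6,255,255))|cv2.inRange(h,(172,90,60),(180,255,255))
    ys,xs=np.nonzero(m[p[1]-60:p[1]+60,p[0]-40:p[0]+60]); print(n,[(x*5+2+400*(n=="side"),y*5+2) for x,y in zip(xs,ys)][:40])
cv2.imwrite("pics/end.png",np.hstack(im))
E
```

```text
t: 18.8
tool_pos: [0.6231, 0.1714, 0.2427]
orientation: [[-1.0, -0.001, 0.001], [-0.001, 1.0, -0.001], [-0.001, -0.001, -1.0]]
contact_force: [-0.9, -8.6, 7.1]
finger_gap: 0.179
grip_force: 30.0
t: 19.05
tool_pos: [0.6231, 0.1736, 0.2428]
orientation: [[-1.0, -0.001, 0.001], [-0.001, 1.0, -0.0], [-0.001, -0.0, -1.0]]
contact_force: [-0.2, -6.8, 4.7]
finger_gap: 0.182
grip_force: 30.0
[225 228]
[[239. 406.]
 [250. 412.]
 [237. 405.]
 [235. 387.]
 [234. 217.]
 [ 84. 305.]]
top [(np.int64(427), np.int64(2)), (np.int64(432), np.int64(2)), (np.int64(427), np.int64(7)), (np.int64(432), np.int64(7)), (np.int64(427), np.int64(12)), (np.int64(432), np.int64(12)), (np.int64(422), np.int64(17)), (np.int64(427), np.int64(17)), (np.int64(427), np.int64(22)), (np.int64(427), np.int64(27))]
[261 213]
[[573. 362.]
 [576. 419.]
 [572. 351.]
 [581. 337.]
 [668. 274.]
 [520. 271.]]
side [(np.int64(897), np.int64(297))]
```

View pics/end.png

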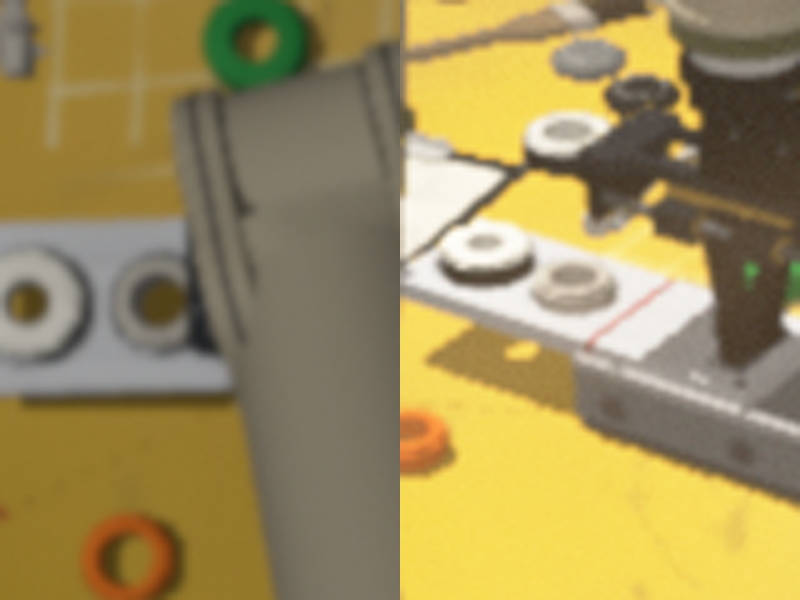

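```bash
python3 - <<'E'
from h import *
a=atz("side",S(494,227),.053); b=atz("side",(261-40+189.5/5-.5,213-60+346.5/5-.5),.053)
c=atz("side",S(574,157),.053); d=atz("side",(261-40+273/5-.5,213-60+282/5-.5),.053)
print(b-a,d-c, "mark now", .1188+b[1]-a[1], .1188+d[1]-c[1])
# riser end: front left vertical edge, seen in the side view now, at x=.57,z=.02
print(atz("side",(261-40+177/5-.5,213-60+375/5-.5),.02))
E
```

```text
[-0.00066932  0.13866121  0.        ] [-0.0016047   0.13955513  0.        ] mark now 0.2574612068611455 0.25835513242007524
[0.58706524 0.27560723 0.02      ]
```

The view shows the red line about 4–5 mm short of the riser's end, with both rings seated. That agrees with the TCP position, so I'll make the final nudge.

```bash
python3 -m pendant '[[[0,0.25,0,0,0,0,0.5],[0,0.2,0,0,0,0,0.5],[0,0,0,0,0,0,0.5],[0,0,0,0,0,0,0.5],[0,0,0,0,0,0,0.5]]]'
python3 - <<'E'
from h import *
a=read_camera("side")[:,:,::-1]
cv2.imwrite("pics/fin.png",a)
c=a[205:250,245:300].astype(int); r=c[:,:,2]-c[:,:,1]; b=c[:,:,2]-c[:,:,0]
ys,xs=np.nonzero((r>35)&(b<100)); print([(x+245,y+205) for x,y in zip(xs,ys)])
if len(xs):
  P_=np.array([atz("side",(x+245,y+205),.053) for x,y in zip(xs,ys)]); a0=atz("side",S(494,227),.053)[1];print(np.round(P_[:,1]-.1172+.1188,4))
E
```

```text
t: 19.77
tool_pos: [0.6231, 0.1778, 0.2428]
orientation: [[-1.0, -0.001, 0.001], [-0.001, 1.0, -0.0], [-0.001, -0.0, -1.0]]
contact_force: [-0.1, -7.3, 4.0]
finger_gap: 0.18
grip_force: 30.0
[(np.int64(274), np.int64(208)), (np.int64(273), np.int64(209)), (np.int64(269), np.int64(212)), (np.int64(267), np.int64(213)), (np.int64(268), np.int64(213)), (np.int64(266), np.int64(214)), (np.int64(265), np.int64(215)), (np.int64(263), np.int64(216)), (np.int64(264), np.int64(216)), (np.int64(261), np.int64(218)), (np.int64(257), np.int64(220)), (np.int64(258), np.int64(220)), (np.int64(257), np.int64(221))]
[0.2652 0.2642 0.2638 0.2654 0.2629 0.2645 0.2635 0.2651 0.2626 0.2632
 0.2663 0.2638 0.2629]
```

```bash
python3 -c "
from workcell import *
print(sign_off())"
```

```text
the job is handed in; nothing more can be done
None
```

The job is handed in at about 20 s, with no verdict shown. Both rings are seated in their nests, and the red line is within about 1 mm of the riser's left end by my measurement. The plate is held by its handle with 30 N and pressed lightly onto the riser.

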